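Hang the shaft cradle on the storage bar

TASK

A steel gear has been parked on the flat-lying wooden shaft cradle: lift it off and set it down flat on the bench. Then stand the cradle upright on the bench on its two feet and let go of it, take it again by its top, and hang it astride the storage bar so that the bar sits fully home in its notch and it hangs straight between the posts. Leave the gear standing on the bench and leave the other parts where they are.

Things in the scene. Friction and masses are not known exactly. Their poses are not given: they have to be found in the camera images.
- cradle: U-shaped plywood block 160 x 130 x 32 mm, about 0.33 kg, at first lying flat. Origin: centre of the 160 x 130 outline, on the face that starts underneath; z is the thickness (0 to 32). x runs from feet (-80) to bridge top (+80): up when it stands or hangs. Bridge: x 30 to 80, 130 wide. Two legs: x -80 to 30, |y| 23 to 65. Notch between them 46 wide, open at the feet, end corners bevelled 16 mm
- cradle_seat (a point): point in the cradle's notch, at (18, 0, 16) mm of its body frame, which lies on the bar's axis when the bar is fully home
- cradle_foot (a point): point midway between the cradle's two feet, at (-80, 0, 16) mm of its body frame: at bench height when it stands
- gear: The steel gear that starts on the cradle's bridge (its underside 32 mm above the bench): 60 mm over the teeth, 40 mm tall, bore 28 mm, about 0.45 kg. Origin: centre of its underside, z up along the bore
- rail: Fixed storage bar: a horizontal round steel bar 24 mm in diameter along its frame's y, axis 135 mm above the bench, held by upright posts at y = -125 and +125 mm (12 mm thick along y, 30 mm wide, 147 mm tall, on 90 x 50 mm feet). Origin: on the bench under the bar's middle; z up
- rail_mid (a point): middle of the bar, on its axis, 135 mm above the bench
- gear_b: Bystander: another such gear standing on the bench. Origin: centre of its underside
- gear_c: Bystander: a third such gear standing on the bench. Origin: centre of its underside
- pulley: Bystander: grey painted belt pulley 150 mm in diameter, 60 mm tall, lying flat. Origin: centre of its underside
There are look-alikes about, which are no part of the job. Leave any green or turquoise look-alike of the gear alone. Of the things shaped like the cradle, the plywood one is meant.

How it is judged:
By the outcome, as a careful person would: the job done as asked, in the order asked, and still so for the second after the job is handed in, with the robot touching nothing.
It also fails if it takes over 72 s, if anything falls off the work surface, if the arm or the gripper's body presses on something with over 40 N, if the wrist force passes 120 N, or if a joint passes its speed limit or range.

ROBOT

A 6-joint arm with a two-finger parallel gripper is mounted at the origin on the work surface. World frame = base frame: x ahead of the robot, y to its left, z up, the work surface at z = 0. Lengths are in m, angles in rad, forces in N, time in s.
With the tool pointing down it reaches from about 0.325 to 0.9 m from the base axis. Payload 6.1 kg.
Tool frame: the origin (TCP) lies at the very end of the fingers, on their centre line; the grasp point (between the pads) lies 19 mm behind it (pinch_z is the distance from the TCP to the grasp point, in m); z points along the fingers, y is the line along which they close (so a half turn about z gives the same grasp; the last joint's range is limited). The gripper opens to 87 mm and grips with 3 to 60 N. Pads are 19 mm wide; open, the fingers measure 117 mm over their backs; the gripper's body (75 mm by 190 mm) begins 51 mm behind the grasp point.
Start: joints at [1.002, 0.22, 1.526, -0, 1.395, -0.126], TCP at [0.268, 0.565, 0.223] pointing down, gripper open.
Joint ranges: [-2.98, 2.98], [-0.91, 2.08], [0.09, 2.57], [-1.24, 4.39], [0.2, 2.65], [-2.68, 2.68]. Speed limits (rad/s): [2.57, 2.57, 3.01, 3.14, 3.14, 3.14].

INTERFACE

Orientations are given as a unit quaternion [w, x, y, z].
In Python, from station import * gives the robot as it stands.
- The arm moves only by the tool carry_out, never from a script. Its arguments are lists of equal length, an entry for each row: "dp": the shift along the world's x, y, z in m, a list of three; "twist": the turn about the world's z in rad; "hand": the finger opening in m, from 0 to 0.087. A call has 1 to 12 rows; each row shifts and turns the commanded pose from where the row before left it; what a row does not reach is not made up. A row lasts 1/8 s, in which the tool goes at most 62.5 mm and 10.7 degrees, less where a joint would pass 70% of its speed; a pose out of reach is approached as far as the arm can. A call is refused whole if a number of a shift passes 0.0625 or a number of a turn 0.188, either way. A call with a gripper value outside its range is refused whole. The fingers move at their own pace and stop on an object; the grip force is fixed at half the most. Time passes only in rows, so rows that do not move let the fingers close. It gives the time, the measured TCP pose, the force, the opening and the grip force at its end, in the units of the state.
- get_state(): the state, without advancing time (a new reading comes with each control period).
- read_camera(name): name is "side" or "top"; returns (picture, depth): 384x512x3 uint8, blue, green, red; 384x512 float32, m along the optical axis (not along the pixel's ray), 0 where there is no reading.
- get_calibration(name): a dict with "intrinsics" (3x3 intrinsics, pixels), "R" (3x3) and "t" (3): a world point X has camera coordinates R X + t. Camera axes: x right, y down, z forward; pixel columns grow to the right and rows downward; lengths in m; the calibration is good to about 2 mm. A picture is of the moment at which its call begins. get_calibration takes no time and is no camera call.
- hand_in(): hands the job in; it is judged then, once.
Trained networks look in the newest picture that a camera, given by its name, has taken for a name from the list of things; names that differ only in an ending like _2 or _b are one class to them, and where a whole thing is asked for, a point or a joint stands for the part that bears it (a point fixed in the world has none). Each returns a list of dicts, best first, with "conf" (0 to 1); they miss things now and then, are a little off and sometimes report something else, mostly with a low value. They report only what shows in the picture. A call takes as long as a camera call. They do not tell look-alikes from the thing itself.
- search_frame(target, camera): "uv" ([column, row] in pixels, amid what is visible of it).
The state is a dict: "time_s": time; "joint_positions": joint angles; "joint_vel": joint speeds; "joint_torque": joint torques, N m; "ee_pos": TCP position; "orientation": TCP orientation; "contact_force": force on the tool from outside, world axes, zero at the start; "torque": the same for the moment, N m; "grip_width": opening from 0.0 (shut) to 1.0 (fully open); "grip_force": force on a finger pad.
Only numpy, scipy, OpenCV 4.12 (cv2) and the standard library are available. Lean on these libraries where they do the work, as an engineer would, in place of code of your own. Each camera call takes 0.05 s, during which the arm holds its last target. There are 200 camera calls.

## Working session

There is one attempt and no reset: what is moved stays moved. The work goes in short steps, Python scripts to look and compute and a tool call to move; the robot and the scene stay as the last step left them, time stands still between calls to the robot, and variables do not carry over. Pictures are saved under pics/ and viewed, at most 10 in all, crops included, and the job is handed in when it is done.

Besides the shell and the picture viewer there is one more tool, called after "Request:" as a command line: name --pt "numbers of a row" for each row, then --argument value for the rest. carry_out: Moves the arm, as the interface text tells. Its arguments: {"type":"object","properties":{"dp":{"type":"array"},"twist":{"type":"array"},"hand":{"type":"array"}},"required":["dp","twist","hand"]}

```bash
mkdir -p pics
cat > h.py <<'E'
from station import *
import numpy as np, cv2
def cal(n):
    c=get_calibration(n); return np.array(c["intrinsics"]),np.array(c["R"]),np.array(c["t"])
def cloud(n,d):
    K,R,t=cal(n); v,u=np.mgrid[:d.shape[0],:d.shape[1]]
    P=np.stack([(u-K[0,2])/K[0,0]*d,(v-K[1,2])/K[1,1]*d,d],-1)
    W=(P-t)@R; W[d<=0]=np.nan; return W
def ray(n,uv):
    K,R,t=cal(n); r=R.T@np.array([(uv[0]-K[0,2])/K[0,0],(uv[1]-K[1,2])/K[1,1],1]); return -R.T@t,r
E
python3 - <<'E'
from h import *
for n in("top","side"):
    p,d=read_camera(n); cv2.imwrite(f"pics/{n}0.png",p); np.savez(f"{n}0.npz",p=p,d=d)
    K,R,t=cal(n);print(n,K[0,0],-R.T@t,R[2])
    W=cloud(n,d)
    for k in("gear","cradle","rail","pulley"):
        for r in search_frame(k,n): 
            u,v=map(int,r["uv"]);print(k,r["uv"],round(r["conf"],2),W[v,u].round(3))
print(get_state())
E
```

```text
top 488.68797201832854 [0.38784238 0.11512198 1.72383525] [ 1.12753473e-01 -2.69354169e-04 -9.93622958e-01]
gear [167.3, 206.4] 0.67 [0.542 0.397 0.041]
gear [230.8, 153.4] 0.64 [ 0.74   0.183 -0.005]
gear [198.9, 211.5] 0.54 [0.523 0.286 0.075]
gear [321.8, 155.3] 0.53 [ 0.734 -0.143  0.001]
cradle [219.2, 228.4] 0.88 [0.47  0.218 0.001]
cradle [164.8, 260.1] 0.67 [ 0.356  0.409 -0.001]
cradle [117.5, 203.6] 0.55 [0.552 0.572 0.034]
rail [343.2, 217.1] 0.85 [ 0.502 -0.192  0.141]
rail [283.4, 143.1] 0.75 [ 0.763 -0.003  0.059]
rail [218.6, 228.5] 0.24 [0.47  0.222 0.002]
pulley [282.7, 146.2] 0.79 [0.752 0.001 0.061]
side 382.32190440995515 [ 0.0894076  -0.57495523  0.69005847] [ 0.48433303  0.66554487 -0.56786578]
gear [206.0, 189.4] 0.96 [0.501 0.252 0.067]
gear [283.8, 189.9] 0.9 [0.707 0.152 0.033]
gear [361.9, 240.5] 0.83 [ 0.71  -0.148  0.04 ]
gear [193.5, 178.3] 0.62 [0.517 0.366 0.04 ]
gear [234.7, 177.9] 0.51 [0.622 0.291 0.04 ]
cradle [202.4, 212.7] 0.8 [0.457 0.205 0.033]
cradle [184.2, 157.3] 0.75 [0.563 0.516 0.032]
cradle [134.1, 197.7] 0.6 [0.334 0.395 0.032]
rail [344.6, 282.4] 0.68 [ 0.5   -0.273  0.141]
pulley [333.8, 208.5] 0.9 [ 0.73  -0.03   0.059]
{'time_s': 0.5, 'joint_positions': array([ 1.00191738e+00,  2.20449232e-01,  1.52654180e+00,  3.53588113e-05,
        1.39472921e+00, -1.26101253e-01]), 'joint_vel': array([-0.00051485, -0.00034578, -0.00054665, -0.00077979,  0.00209143,
       -0.00057887]), 'joint_torque': array([-9.04314475e-04, -4.94031608e+01, -3.87304151e+01,  6.98757428e-02,
        4.81817708e-02, -3.84606744e-05]), 'ee_pos': array([0.26775312, 0.56469688, 0.22248496]), 'orientation': array([-3.80902054e-05,  2.19587808e-01,  9.75592738e-01, -5.40545459e-05]), 'contact_force': array([0.69083727, 0.20389641, 0.49108542]), 'torque': array([-0.0038472 , -0.03108194,  0.03264059]), 'grip_force': 0.0, 'grip_width': 1.0003940238602564}
```

View pics/top0.png

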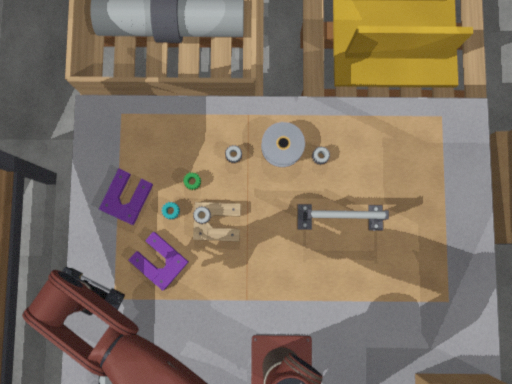

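View pics/side0.png

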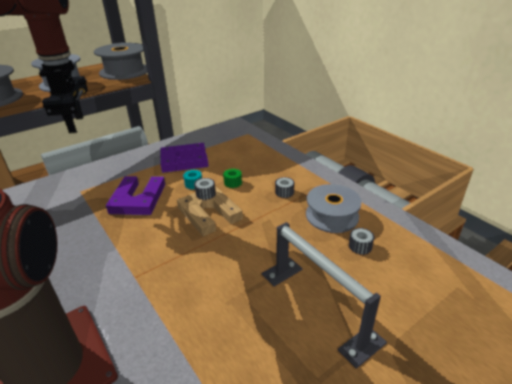

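Several things could be meant:
- **Gears:** grey at top (202,215) on the cradle, grey at (233,153) and (321,155), turquoise at (171,211), green at (192,181).
- **Cradles:** plywood at (217,222), purple at (127,196) and (160,261).

The plywood cradle at (217,222), with the grey gear on its bridge, fits the description. I'll confirm it in a crop and measure.

Run:
```python
from h import *
z=np.load("top0.npz");s=np.load("side0.npz")
a=cv2.resize(z["p"][180:260,150:260],None,fx=5,fy=5,interpolation=2)[:400,:550]
b=cv2.resize(s["p"][160:250,160:260],None,fx=4,fy=4,interpolation=2)
c=np.zeros((400,800,3),np.uint8)
a=cv2.resize(a,(400,290)); b=cv2.resize(b,(400,360)); c[:290,:400]=a;c[:360,400:]=b
cv2.imwrite("pics/crop.png",c)
for n,q in(("top",z),("side",s)):
    W=cloud(n,q["d"]);P=W.reshape(-1,3);P=P[~np.isnan(P[:,0])]
    def box(lo,hi,x,y):
        m=(P[:,2]>lo)&(P[:,2]<hi)&(P[:,0]>x[0])&(P[:,0]<x[1])&(P[:,1]>y[0])&(P[:,1]<y[1]);return P[m]
    def rep(name,Q):
        if len(Q)<4: print(n,name,len(Q));return
        r=cv2.minAreaRect((Q[:,:2]*1000).astype(np.float32));(e,R_)=cv2.minEnclosingCircle((Q[:,:2]*1000).astype(np.float32))
        print(n,name,len(Q),"z",np.median(Q[:,2]).round(4),"rect",np.round(r[0],1),np.round(r[1],1),round(r[2],1),"circ",np.round(e,1),round(R_,1))
    rep("bench",box(-.02,.02,(.35,.45),(-.1,.1)))
    rep("cradle top",box(.024,.038,(.38,.58),(.13,.335)))
    rep("gear top",box(.064,.082,(.44,.58),(.2,.35)))
    rep("bar",box(.13,.16,(.4,.6),(-.4,.05)))
    rep("barmid",box(.13,.16,(.4,.6),(-.27,-.12)))
    rep("rail low",box(.006,.022,(.4,.6),(-.4,.05)))
    rep("bystand c",box(.03,.05,(.66,.8),(-.2,-.1)))
    rep("turq",box(.03,.05,(.48,.6),(.34,.43)))
    rep("green",box(.03,.05,(.57,.7),(.26,.36)))
```

```text
top bench 1610 z 0.0015 rect [ 4.003e+02 -2.000e-01] [198.2  98.5] 89.4 circ [4.e+02 3.e-01] 109.8
top cradle top 1007 z 0.0324 rect [491.1 225.7] [159.7 130.4] 88.2 circ [490.9 225. ] 101.1
top gear top 176 z 0.0731 rect [511.1 274.3] [57.3 57.5] 0.1 circ [510.3 275. ] 29.7
top bar 621 z 0.1452 rect [ 511.4 -206.1] [261.7  30.3] 89.7 circ [ 510.2 -206.2] 131.4
top barmid 345 z 0.1448 rect [ 510.1 -194.9] [ 23.7 149.6] 0.7 circ [ 514.2 -194.9] 75.1
top rail low 1097 z 0.0081 rect [ 499.9 -175. ] [199.8 449.4] 0.1 circ [ 501.3 -172.2] 240.9
top bystand c 172 z 0.0403 rect [ 727.3 -137.6] [57.3 57.8] 87.9 circ [ 726.8 -136.2] 30.7
top turq 181 z 0.0403 rect [526.9 387.9] [56.5 56.5] 59.5 circ [527.  388.3] 29.9
top green 176 z 0.041 rect [631.6 315.1] [60.2 56.6] 45.6 circ [631.6 315. ] 30.6
side bench 2566 z 0.0007 rect [400.  -0.] [199.9  99.8] 89.9 circ [4.001e+02 2.000e-01] 110.4
side cradle top 1112 z 0.0316 rect [489.1 224.9] [166.1 131. ] 88.1 circ [488.7 222.3] 100.8
side gear top 186 z 0.0712 rect [508.7 272.2] [59.1 57.4] 8.1 circ [508.7 274. ] 30.9
side bar 1554 z 0.1445 rect [ 509.  -206.9] [263.4  30.5] 89.8 circ [ 507.3 -207. ] 132.0
side barmid 784 z 0.1443 rect [ 508.2 -195. ] [ 23.  149.8] 0.3 circ [ 501.7 -195. ] 74.9
side rail low 743 z 0.0072 rect [ 508.5 -207.7] [299.4  88.5] 89.9 circ [ 509.6 -208.8] 153.0
side bystand c 313 z 0.0389 rect [ 724.7 -138.9] [60.7 58.1] 20.1 circ [ 725.6 -138.6] 31.3
side turq 173 z 0.0387 rect [524.2 385.7] [59.7 57.5] 60.1 circ [524.  386.8] 31.6
side green 177 z 0.0384 rect [629.  312.7] [59.9 57.8] 43.2 circ [630.  312.1] 32.3
```

View pics/crop.png

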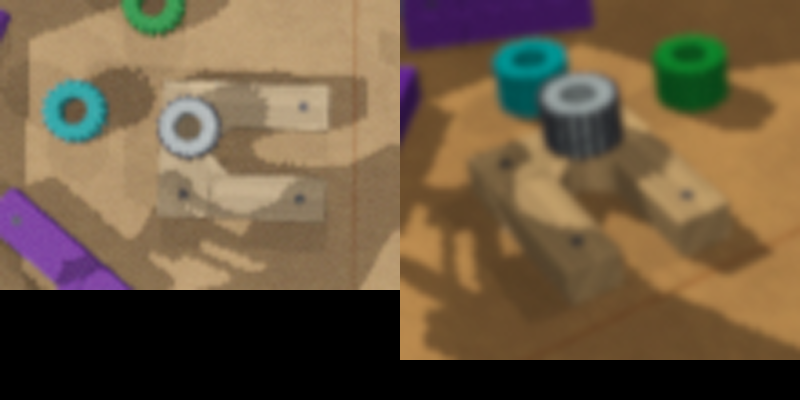

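The crop confirms it: a grey gear stands on the plywood U's bridge, and the look-alikes are green, turquoise and purple. The two views agree on three poses:
- **Gear:** (0.510, 0.274), top at 72 mm.
- **Cradle:** (0.490, 0.225), heading about 88°.
- **Bar:** x 0.509, middle at y −0.207.

Now moving to the gear.

Request:
carry_out --pt "0.0346 -0.0415 0" --pt "0.0346 -0.0415 0" --pt "0.0346 -0.0415 0" --pt "0.0346 -0.0415 0" --pt "0.0346 -0.0415 0" --pt "0.0346 -0.0415 0" --pt "0.0346 -0.0415 0" --pt "0 0 -0.04" --pt "0 0 -0.04" --pt "0 0 -0.02" --pt "0 0 0" --twist '[-0.166,-0.166,-0.166,-0.166,-0.166,-0.166,-0.166,0,0,0,0]' --hand '[0.087,0.087,0.087,0.087,0.087,0.087,0.087,0.087,0.087,0.087,0.087]'

```text
time_s: 1.88
ee_pos: [0.5089, 0.2739, 0.1211]
orientation: [-0.001, 0.719, 0.695, -0.001]
contact_force: [0.1, -0.8, 0.6]
grip_width: 1.001
grip_force: 0.0
```

Request:
carry_out --pt "0 0 -0.04" --pt "0 0 -0.03" --pt "0 0 -0.009" --pt "0 0 0" --pt "0 0 0" --pt "0 0 0" --pt "0 0 0" --pt "0 0 0.03" --pt "0 0 0.05" --twist '[0,0,0,0,0,0,0,0,0]' --hand '[0.087,0.087,0.087,0.087,0.03,0.03,0.03,0.03,0.03]'

```text
time_s: 3.0
ee_pos: [0.5083, 0.2735, 0.1224]
orientation: [-0.001, 0.719, 0.695, -0.002]
contact_force: [-0.5, 0.5, 0.9]
grip_width: 0.521
grip_force: 0.0
```

```bash
cat >> h.py <<'E'
def rep(x,y,lo,hi,tag=""):
    for n in("top","side"):
        p,d=read_camera(n);P=cloud(n,d).reshape(-1,3)
        m=(P[:,2]>lo)&(P[:,2]<hi)&(P[:,0]>x[0])&(P[:,0]<x[1])&(P[:,1]>y[0])&(P[:,1]<y[1]);Q=P[m]
        if len(Q)<4: print(n,tag,len(Q));continue
        q=(Q[:,:2]*1000).astype(np.float32);r=cv2.minAreaRect(q);e=cv2.minEnclosingCircle(q)
        print(n,tag,len(Q),"z",np.percentile(Q[:,2],[5,50,95]).round(4),"rect",np.round(r[0],1),np.round(r[1],1),round(r[2],1),"circ",np.round(e[0],1),round(e[1],1))
def shot(name,tag):
    p,d=read_camera(name);cv2.imwrite(f"pics/{tag}.png",p);return p,d
E
python3 - <<'E'
from h import *
s=get_state();print(s["grip_width"],s["grip_force"])
rep((.44,.58),(.2,.35),.064,.082,"gear72")
rep((.38,.58),(.13,.335),.024,.038,"cradle")
p,d=shot("side","x"); cv2.imwrite("pics/s1.png",cv2.resize(p[100:270,120:320],None,fx=3,fy=3,interpolation=2))
E
```

```text
0.5211142399476486 0.0
top gear72 5 z [0.0711 0.0746 0.0777] rect [499.  255.8] [14.7  5.6] 56.7 circ [497.9 256.6] 7.5
side gear72 193 z [0.0653 0.0712 0.0734] rect [508.1 272.3] [58.5 59.2] 25.5 circ [508.8 273.7] 30.9
top cradle 545 z [0.0265 0.0323 0.0371] rect [490.3 201.4] [111.4 130.2] 88.1 circ [490.2 198.2] 82.0
side cradle 1108 z [0.0269 0.0315 0.034 ] rect [489.3 223.8] [162.8 131.1] 88.0 circ [488.  221.7] 101.1
```

View pics/s1.png

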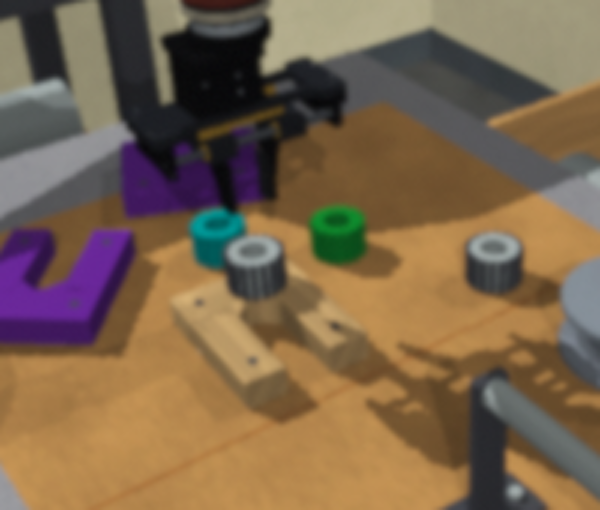

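The picture shows the gear still on the cradle at (255,265), undisturbed: the fingers close slowly, so I lifted too soon. I'll retry with more closing time.

Request:
carry_out --pt "0 0 0" --pt "0 0 0" --pt "0 0 0" --pt "0 0 0" --pt "0 0 -0.04" --pt "0 0 -0.04" --pt "0 0 0" --pt "0 0 0" --pt "0 0 0" --pt "0 0 0" --pt "0 0 0" --pt "0 0 0" --twist '[0,0,0,0,0,0,0,0,0,0,0,0]' --hand '[0.08,0.08,0.08,0.08,0.08,0.08,0.08,0.04,0.04,0.04,0.04,0.04]'

```text
time_s: 4.75
ee_pos: [0.5105, 0.2746, 0.0448]
orientation: [0.0, 0.719, 0.695, 0.001]
contact_force: [-2.5, -0.1, 6.0]
grip_width: 0.597
grip_force: 30.0
```

Request:
carry_out --pt "0 0 0.03" --pt "0 0 0.04" --twist '[0,0]' --hand '[0.04,0.04]'

```text
time_s: 5.0
ee_pos: [0.508, 0.2734, 0.1119]
orientation: [-0.001, 0.719, 0.695, -0.002]
contact_force: [-0.2, 0.9, -3.7]
grip_width: 0.598
grip_force: 30.0
```

Request:
carry_out --pt "-0.018 -0.042 0" --pt "-0.018 -0.042 0" --pt "-0.018 -0.042 0" --pt "-0.018 -0.042 0" --pt "-0.018 -0.042 0" --pt "0 0 -0.04" --pt "0 0 -0.04" --pt "0 0 -0.012" --pt "0 0 0" --twist '[0,0,0,0,0,0,0,0,0]' --hand '[0.04,0.04,0.04,0.04,0.04,0.04,0.04,0.04,0.04]'

```text
time_s: 6.12
ee_pos: [0.4191, 0.0643, 0.021]
orientation: [-0.001, 0.719, 0.695, -0.001]
contact_force: [0.2, -0.3, -3.9]
grip_width: 0.601
grip_force: 30.0
```

Request:
carry_out --pt "0 0 -0.005" --pt "0 0 -0.0025" --pt "0 0 0" --twist '[0,0,0]' --hand '[0.04,0.04,0.04]'

```text
time_s: 6.5
ee_pos: [0.4204, 0.0643, 0.0145]
orientation: [0.0, 0.719, 0.695, 0.0]
contact_force: [-0.3, 1.2, -4.6]
grip_width: 0.603
grip_force: 30.0
```

Request:
carry_out --pt "0 0 -0.002" --pt "0 0 -0.001" --pt "0 0 0" --twist '[0,0,0]' --hand '[0.04,0.04,0.04]'

```text
time_s: 6.88
ee_pos: [0.4206, 0.0642, 0.0127]
orientation: [0.0, 0.719, 0.695, 0.0]
contact_force: [-6.6, 0.1, 13.6]
grip_width: 0.599
grip_force: 30.0
```

Request:
carry_out --pt "0 0 0" --pt "0 0 0" --pt "0 0 0" --pt "0 0 0" --pt "0 0 0.04" --pt "0 0 0.05" --pt "0 0 0.05" --twist '[0,0,0,0,0,0,0]' --hand '[0.08,0.08,0.08,0.08,0.08,0.08,0.08]'

```text
time_s: 7.75
ee_pos: [0.4196, 0.0642, 0.1523]
orientation: [-0.0, 0.719, 0.695, -0.0]
contact_force: [1.4, 0.9, 0.3]
grip_width: 0.918
grip_force: 0.0
```

Run:
```python
from h import *
rep((.36,.5),(-.02,.15),.03,.06,"gear")
rep((.38,.58),(.13,.335),.024,.038,"cradle")
rep((.4,.6),(-.4,-.02),.005,.02,"feet")
rep((.4,.6),(-.36,-.30),.12,.16,"rpost")
```

```text
top gear 4 z [0.0308 0.0328 0.0345] rect [456.7 147.1] [10.4  0.1] 0.7 circ [456.7 147.2] 5.2
side gear 343 z [0.0309 0.0391 0.0416] rect [423.3  93.4] [121.8  59.9] 81.5 circ [432.4  92.5] 63.2
top cradle 1163 z [0.0268 0.0321 0.0368] rect [490.9 225.7] [159.9 129.7] 87.9 circ [491.1 225.3] 101.1
side cradle 1053 z [0.0265 0.0316 0.0339] rect [488.9 223.8] [162.1 131.6] 88.2 circ [488.1 221.5] 100.8
top feet 1208 z [0.0052 0.0072 0.0124] rect [ 499.8 -209.9] [199.9 378.6] 0.2 circ [ 501.7 -210.9] 210.2
side feet 1036 z [0.0052 0.0065 0.0135] rect [ 508.6 -207.7] [299.   89.8] 89.8 circ [ 509.5 -207.3] 155.1
top rpost 98 z [0.1392 0.1454 0.1518] rect [ 511. -319.] [37.8 30. ] 89.5 circ [ 510.  -321.1] 21.1
side rpost 409 z [0.1241 0.1436 0.1477] rect [ 508.7 -319.9] [38.6 30.4] 87.2 circ [ 508.  -321.1] 22.0
```

Gear stands at (0.42, 0.064), top 39 mm. Next I grip the near leg close to its middle.

Request:
carry_out --pt "0.0065 0.0382 0" --pt "0.0065 0.0382 0" --pt "0.0065 0.0382 0" --pt "0.0065 0.0382 0" --pt "0 0 -0.05" --pt "0 0 -0.05" --pt "0 0 -0.036" --pt "0 0 -0.002" --pt "0 0 0" --pt "0 0 0" --pt "0 0 0" --pt "0 0 0" --twist '[0,0,0,0,0,0,0,0,0,0,0,0]' --hand '[0.07,0.07,0.07,0.07,0.07,0.07,0.07,0.07,0.03,0.03,0.03,0.03]'

```text
time_s: 9.65
ee_pos: [0.4468, 0.2173, 0.0142]
orientation: [0.0, 0.719, 0.695, 0.001]
contact_force: [-1.0, -0.0, 5.2]
grip_width: 0.477
grip_force: 30.0
```

Request:
carry_out --pt "0 0 0" --pt "0 0 0.02" --pt "0 0 0.04" --twist '[0,0,0]' --hand '[0.03,0.03,0.03]'

```text
time_s: 10.02
ee_pos: [0.4432, 0.2161, 0.0713]
orientation: [-0.001, 0.719, 0.695, -0.003]
contact_force: [0.7, 0.1, -3.5]
grip_width: 0.484
grip_force: 30.0
```

Request:
carry_out --pt "0 0 0.055" --pt "0 0 0.055" --pt "0 0 0.046" --pt "0.002 -0.03 0" --pt "0.002 -0.05 0" --pt "0.002 -0.055 0" --pt "0.002 -0.055 0" --pt "0.002 -0.055 0" --pt "0.002 -0.055 0" --pt "0.002 -0.055 0" --pt "0.002 -0.055 0" --twist '[0,0,0,0,0,0,0,0,0,0,0]' --hand '[0.03,0.03,0.03,0.03,0.03,0.03,0.03,0.03,0.03,0.03,0.03]'

```text
time_s: 11.4
ee_pos: [0.4612, -0.1945, 0.2283]
orientation: [-0.001, 0.719, 0.695, -0.0]
contact_force: [0.2, 0.6, -3.3]
grip_width: 0.479
grip_force: 30.0
```

Request:
carry_out --pt "0.002 -0.055 0" --pt "0.002 -0.055 0" --pt "0.001 -0.055 0" --pt "0 -0.04 0" --pt "0 -0.014 0" --pt "0 0 0" --twist '[0,0,0,0,0,0]' --hand '[0.03,0.03,0.03,0.03,0.03,0.03]'

```text
time_s: 12.15
ee_pos: [0.4664, -0.4118, 0.228]
orientation: [-0.001, 0.719, 0.695, 0.0]
contact_force: [0.2, 0.7, -4.1]
grip_width: 0.478
grip_force: 30.0
```

Run:
```python
from h import *
rep((.36,.62),(-.55,-.25),.20,.26,"cradle")
p,d=shot("side","x"); cv2.imwrite("pics/s2.png",cv2.resize(p[130:384,230:512],None,fx=2.1,fy=2.1))
```

```text
top cradle 1185 z [0.2294 0.2458 0.2516] rect [ 511.  -402.6] [162.  130.5] 88.2 circ [ 512.1 -401.1] 100.2
side cradle 3758 z [0.2187 0.2449 0.247 ] rect [ 509.6 -403.1] [159.8 132.4] 88.2 circ [ 509.5 -403.3] 102.0
```

View pics/s2.png

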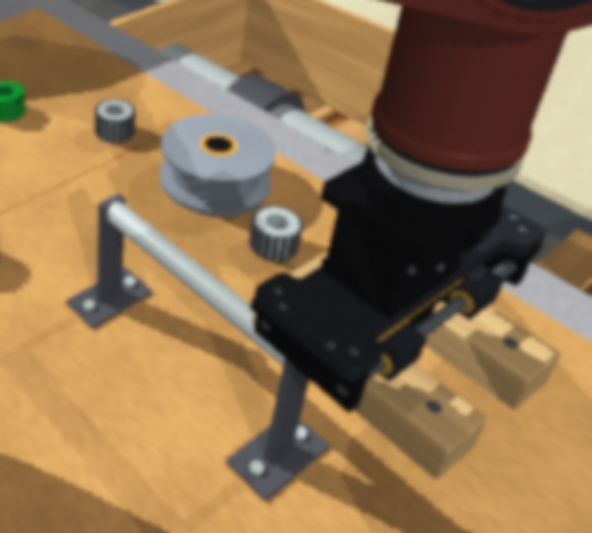

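The cradle is held level at z 0.213–0.245, centred at x 0.51, with its bridge edge overlapping the right post by about 15 mm. I'll lower it so the post tips the bridge up.

Request:
carry_out --pt "0 0 -0.035" --pt "0 0 -0.027" --pt "0 0 -0.01" --pt "0 0 -0.01" --pt "0 0 -0.01" --pt "0 0 0" --twist '[0,0,0,0,0,0]' --hand '[0.03,0.03,0.03,0.03,0.03,0.03]'

```text
time_s: 13.05
ee_pos: [0.4672, -0.4126, 0.1371]
orientation: [0.001, 0.719, 0.695, -0.0]
contact_force: [-1.1, -1.5, -1.7]
grip_width: 0.485
grip_force: 30.0
```

```bash
cat >> h.py <<'E'
def prof(x,y=(-.56,-.3),zmin=.02):
    "profile (y,z) of cradle in vertical slab x"
    for n in("side","top"):
        p,d=read_camera(n);W=cloud(n,d);P=W.reshape(-1,3);c=p.reshape(-1,3).astype(int)
        m=(P[:,0]>x[0])&(P[:,0]<x[1])&(P[:,1]>y[0])&(P[:,1]<y[1])&(P[:,2]>zmin)&(c[:,2]-c[:,0]>20)
        Q=P[m]
        print(n,len(Q))
        for a in np.arange(y[0],y[1],.015):
            q=Q[(Q[:,1]>=a)&(Q[:,1]<a+.015)]
            if len(q)>3: print(f"  y{a+.0075:.3f} z {q[:,2].min():.3f} {np.median(q[:,2]):.3f} {q[:,2].max():.3f}")
E
python3 - <<'E'
from h import *
prof((.535,.565))
E
```

```text
side 656
  y-0.477 z 0.130 0.135 0.139
  y-0.462 z 0.135 0.140 0.144
  y-0.447 z 0.141 0.146 0.252
  y-0.432 z 0.145 0.149 0.251
  y-0.417 z 0.144 0.155 0.250
top 269
  y-0.462 z 0.136 0.140 0.141
  y-0.447 z 0.136 0.144 0.147
  y-0.432 z 0.144 0.147 0.153
  y-0.417 z 0.154 0.154 0.159
  y-0.402 z 0.148 0.166 0.506
  y-0.387 z 0.158 0.166 0.251
  y-0.372 z 0.162 0.171 0.239
  y-0.357 z 0.169 0.175 0.180
  y-0.342 z 0.172 0.180 0.188
  y-0.327 z 0.153 0.171 0.189
```

It pivots as planned (about 20° now, little force). Continuing.

Request:
carry_out --pt "0 0 -0.01" --pt "0 0 -0.01" --pt "0 0 -0.01" --pt "0 0 -0.01" --pt "0 0 -0.006" --pt "0 0 0" --twist '[0,0,0,0,0,0]' --hand '[0.03,0.03,0.03,0.03,0.03,0.03]'

```text
time_s: 13.9
ee_pos: [0.4666, -0.412, 0.09]
orientation: [-0.0, 0.719, 0.695, -0.0]
contact_force: [0.5, -1.1, -3.0]
grip_width: 0.483
grip_force: 30.0
```

Run:
```python
from h import *
prof((.535,.565))
```

```text
side 486
  y-0.462 z 0.052 0.059 0.068
  y-0.447 z 0.065 0.078 0.204
  y-0.432 z 0.081 0.089 0.204
top 166
  y-0.462 z 0.061 0.062 0.067
  y-0.447 z 0.069 0.078 0.083
  y-0.402 z 0.121 0.433 0.462
  y-0.387 z 0.129 0.143 0.159
  y-0.372 z 0.151 0.161 0.170
  y-0.357 z 0.162 0.168 0.179
  y-0.342 z 0.146 0.159 0.169
```

Request:
carry_out --pt "0 0 -0.005" --pt "0 0 0" --pt "0 -0.014 0" --pt "0 0 -0.01" --pt "0 0 -0.005" --pt "0 0 0" --twist '[0,0,0,0,0,0]' --hand '[0.03,0.03,0.03,0.03,0.03,0.03]'

```text
time_s: 14.75
ee_pos: [0.4663, -0.425, 0.0695]
orientation: [-0.001, 0.719, 0.695, 0.0]
contact_force: [0.0, -0.1, -3.4]
grip_width: 0.479
grip_force: 30.0
```

Run:
```python
from h import *
prof((.535,.57),zmin=.008)
```

```text
side 474
  y-0.477 z 0.030 0.038 0.043
  y-0.462 z 0.040 0.053 0.183
  y-0.447 z 0.058 0.064 0.183
top 195
  y-0.477 z 0.033 0.038 0.043
  y-0.462 z 0.050 0.056 0.060
  y-0.417 z 0.112 0.428 0.445
  y-0.402 z 0.112 0.122 0.129
  y-0.387 z 0.129 0.139 0.165
  y-0.372 z 0.140 0.149 0.159
  y-0.357 z 0.008 0.139 0.156
  y-0.327 z 0.008 0.009 0.011
```

Request:
carry_out --pt "0 0 -0.003" --pt "0 0.008 0" --pt "0 0.006 0" --pt "0 0.003 0" --pt "0 0.003 0" --pt "0 0 0" --twist '[0,0,0,0,0,0]' --hand '[0.03,0.03,0.03,0.03,0.03,0.03]'

```text
time_s: 15.6
ee_pos: [0.4651, -0.4112, 0.0678]
orientation: [0.003, 0.72, 0.694, -0.004]
contact_force: [-4.8, -21.3, -15.4]
grip_width: 0.483
grip_force: 30.1
```

Run:
```python
from h import *
prof((.535,.57),zmin=.008)
```

```text
side 533
  y-0.462 z 0.027 0.036 0.044
  y-0.447 z 0.041 0.054 0.181
  y-0.432 z 0.058 0.065 0.182
top 181
  y-0.462 z 0.034 0.038 0.040
  y-0.447 z 0.038 0.048 0.060
  y-0.402 z 0.094 0.408 0.434
  y-0.387 z 0.115 0.125 0.185
  y-0.372 z 0.010 0.142 0.179
  y-0.357 z 0.008 0.145 0.157
  y-0.342 z 0.008 0.135 0.145
  y-0.312 z 0.009 0.010 0.012
```

Request:
carry_out --pt "0 -0.003 0" --pt "0 0 -0.003" --pt "0 0 -0.002" --pt "0 0 0" --twist '[0,0,0,0]' --hand '[0.03,0.03,0.03,0.03]'

```text
time_s: 16.2
ee_pos: [0.4673, -0.4097, 0.0636]
orientation: [0.001, 0.719, 0.695, -0.0]
contact_force: [-0.0, -5.8, -2.1]
grip_width: 0.477
grip_force: 30.2
```

Request:
carry_out --pt "0 0 -0.003" --pt "0 0 0" --twist '[0,0]' --hand '[0.03,0.03]'

```text
time_s: 16.45
ee_pos: [0.4676, -0.4096, 0.0607]
orientation: [0.001, 0.719, 0.695, -0.0]
contact_force: [-0.7, -4.5, -1.2]
grip_width: 0.481
grip_force: 30.2
```

Run:
```python
from h import *
prof((.535,.57),zmin=.008)
p,d=shot("side","x"); cv2.imwrite("pics/s3.png",cv2.resize(p[200:384,300:512],None,fx=2.8,fy=2.8))
```

```text
side 494
  y-0.462 z 0.017 0.024 0.030
  y-0.447 z 0.026 0.041 0.175
  y-0.432 z 0.044 0.055 0.177
top 167
  y-0.447 z 0.031 0.036 0.048
  y-0.402 z 0.092 0.408 0.429
  y-0.387 z 0.112 0.120 0.415
  y-0.372 z 0.010 0.137 0.150
  y-0.357 z 0.011 0.142 0.150
  y-0.342 z 0.124 0.133 0.142
```

View pics/s3.png

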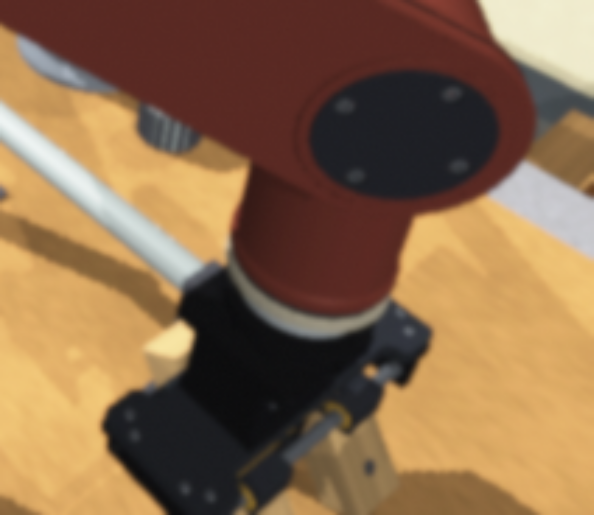

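The view from the arm side shows the cradle tilted about 51°, legs down near (350,470), with the bridge corner at (170,350) next to the post. To leave room for a centred top grip beside the post, I'll shift it 40 mm in x before letting it lean.

Request:
carry_out --pt "0 -0.003 0.003" --pt "0.02 0 0" --pt "0.02 0 0" --pt "0 0.005 0" --pt "0 0 -0.003" --pt "0 0 -0.002" --pt "0 0 0" --twist '[0,0,0,0,0,0,0]' --hand '[0.03,0.03,0.03,0.03,0.03,0.03,0.03]'

```text
time_s: 17.48
ee_pos: [0.5091, -0.4099, 0.0614]
orientation: [0.004, 0.719, 0.695, -0.0]
contact_force: [0.6, -8.0, 5.4]
grip_width: 0.479
grip_force: 30.9
```

Request:
carry_out --pt "0 0 0" --pt "0 0 0" --pt "0 0 0" --pt "0 0 0" --twist '[0,0,0,0]' --hand '[0.055,0.055,0.055,0.055]'

```text
time_s: 17.98
ee_pos: [0.5073, -0.4081, 0.0596]
orientation: [0.001, 0.719, 0.695, -0.0]
contact_force: [-0.9, -4.3, 2.8]
grip_width: 0.628
grip_force: 2.9
```

Run:
```python
from h import *
print(get_state()["contact_force"],get_state()["grip_force"])
prof((.58,.61),zmin=.008)
```

```text
[-0.93087987 -4.26326415  2.79869419] 2.947294118860402
side 381
  y-0.462 z 0.020 0.024 0.026
  y-0.447 z 0.025 0.038 0.173
  y-0.432 z 0.045 0.054 0.174
  y-0.417 z 0.064 0.066 0.174
top 137
  y-0.387 z 0.105 0.116 0.122
  y-0.372 z 0.014 0.133 0.139
  y-0.357 z 0.009 0.140 0.150
  y-0.342 z 0.009 0.130 0.144
```

Request:
carry_out --pt "0 0 0.004" --pt "0 0 0.01" --pt "0 0 0.02" --pt "0 0 0.04" --pt "0 0 0.05" --pt "0 0 0.05" --pt "0 0 0.03" --twist '[0,0,0,0,0,0,0]' --hand '[0.055,0.055,0.055,0.055,0.08,0.08,0.08]'

```text
time_s: 18.95
ee_pos: [0.5077, -0.4062, 0.2651]
orientation: [0.001, 0.719, 0.695, 0.001]
contact_force: [0.7, 0.4, 0.2]
grip_width: 0.872
grip_force: 0.0
```

Run:
```python
from h import *
prof((.58,.61),zmin=.008)
prof((.5,.52),zmin=.02)
p,d=shot("side","x"); cv2.imwrite("pics/s4.png",cv2.resize(p[200:384,300:512],None,fx=2.8,fy=2.8))
```

```text
side 420
  y-0.508 z 0.029 0.032 0.035
  y-0.492 z 0.029 0.032 0.035
  y-0.477 z 0.029 0.032 0.034
  y-0.462 z 0.029 0.032 0.034
  y-0.447 z 0.029 0.032 0.379
  y-0.432 z 0.029 0.032 0.378
  y-0.417 z 0.030 0.032 0.033
  y-0.402 z 0.030 0.032 0.033
top 120
  y-0.477 z 0.008 0.031 0.037
  y-0.462 z 0.024 0.033 0.039
  y-0.447 z 0.013 0.032 0.042
  y-0.432 z 0.031 0.034 0.037
  y-0.417 z 0.008 0.031 0.037
  y-0.402 z 0.009 0.032 0.384
  y-0.387 z 0.009 0.010 0.031
  y-0.372 z 0.008 0.349 0.387
side 557
  y-0.447 z 0.432 0.488 0.516
  y-0.432 z 0.029 0.033 0.372
  y-0.417 z 0.024 0.032 0.034
  y-0.402 z 0.029 0.032 0.036
  y-0.387 z 0.029 0.032 0.034
  y-0.372 z 0.030 0.032 0.447
  y-0.342 z 0.068 0.110 0.144
  y-0.312 z 0.144 0.144 0.145
top 694
  y-0.462 z 0.028 0.621 0.637
  y-0.447 z 0.029 0.638 0.646
  y-0.432 z 0.029 0.643 0.652
  y-0.417 z 0.025 0.647 0.655
  y-0.402 z 0.026 0.647 0.653
  y-0.387 z 0.023 0.647 0.652
  y-0.372 z 0.020 0.642 0.650
  y-0.357 z 0.607 0.635 0.657
  y-0.342 z 0.652 0.656 0.661
  y-0.327 z 0.571 0.641 0.661
  y-0.312 z 0.571 0.620 0.660
```

View pics/s4.png

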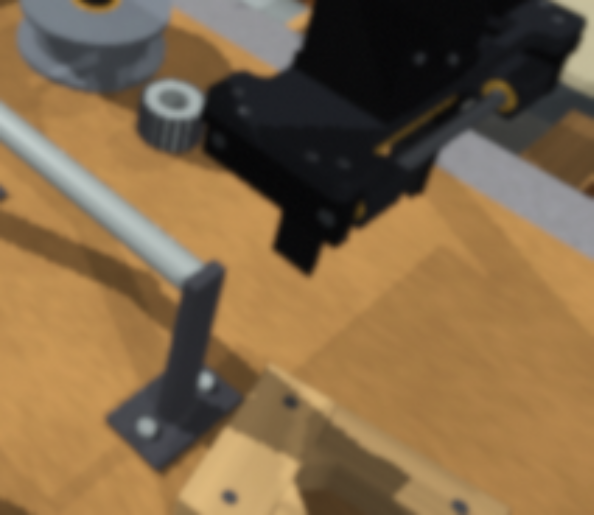

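The picture shows the cradle slid flat again beside the post (lower right, about (300,470)): the bench is too slick for a lean at 51°. 

New plan: tilt it on the post as before, then use the bar itself as a fixture. With the legs astride the bar, the weight swings the cradle upright and I can take it by its top, stand it on the bench, and carry on.

Run:
```python
from h import *
rep((.40,.70),(-.60,-.358),.024,.038,"cradle")
s=get_state();print(s["joint_positions"].round(2))
```

```text
top cradle 786 z [0.0261 0.0319 0.0368] rect [ 526.7 -447.4] [129.7 163.8] 11.7 circ [ 525.1 -439.3] 94.7
side cradle 3010 z [0.0296 0.0318 0.0337] rect [ 525.4 -448.7] [132.7 159.6] 11.4 circ [ 524.8 -449. ] 101.5
[-0.8   0.26  1.41  0.    1.48 -0.76]
```

Request:
carry_out --pt "-0.0115 -0.0303 -0.04" --pt "-0.0115 -0.0303 -0.04" --pt "0 0 -0.055" --pt "0 0 -0.055" --pt "0 0 -0.04" --pt "0 0 0" --twist '[0.116,0.116,0,0,0,0]' --hand '[0.07,0.07,0.07,0.07,0.07,0.07]'

```text
time_s: 20.05
ee_pos: [0.4807, -0.4635, 0.0257]
orientation: [-0.006, 0.634, 0.774, 0.001]
contact_force: [-0.7, -0.1, -0.2]
grip_width: 0.805
grip_force: 0.0
```

Request:
carry_out --pt "0.004 -0.003 -0.009" --pt "0 0 -0.003" --pt "0 0 0" --pt "0 0 0" --pt "0 0 0" --pt "0 0 0" --pt "0 0 0" --pt "0 0 0" --twist '[0,0,0,0,0,0,0,0]' --hand '[0.07,0.07,0.07,0.03,0.03,0.03,0.03,0.03]'

```text
time_s: 21.05
ee_pos: [0.4876, -0.4708, 0.0202]
orientation: [-0.0, 0.634, 0.774, -0.0]
contact_force: [-3.4, -0.0, 2.1]
grip_width: 0.476
grip_force: 30.0
```

Request:
carry_out --pt "0 0 0" --pt "0 0 0" --pt "0 0 -0.005" --pt "0 0 0" --pt "0 0 0" --pt "0 0 0" --pt "0 0 0.02" --pt "0 0 0.05" --pt "0 0 0.055" --pt "0 0 0.055" --pt "0 0 0.02" --twist '[0,0,0,0,0,0,0,-0.116,-0.116,0,0]' --hand '[0.055,0.055,0.055,0.03,0.03,0.03,0.03,0.03,0.03,0.03,0.03]'

```text
time_s: 22.42
ee_pos: [0.4894, -0.4723, 0.2213]
orientation: [0.004, 0.719, 0.695, -0.0]
contact_force: [0.2, -0.2, -2.7]
grip_width: 0.481
grip_force: 30.0
```

Run:
```python
from h import *
s=get_state();print(s["ee_pos"],s["contact_force"])
z=s["ee_pos"][2]; rep((.36,.66),(-.62,-.25),z+.005,z+.03,"cradle")
```

```text
[ 0.48944424 -0.4722644   0.22126279] [ 0.15721521 -0.22168074 -2.70893295]
top cradle 1121 z [0.2321 0.2386 0.2441] rect [ 534.5 -452.6] [149.5 130.5] 88.9 circ [ 533.5 -442. ] 88.8
side cradle 2466 z [0.229  0.2388 0.2406] rect [ 531.3 -460.6] [160.1 130.2] 88.0 circ [ 531.4 -460.6] 101.3
```

Request:
carry_out --pt "-0.0115 0.031 0" --pt "-0.0115 0.031 -0.02" --pt "0 0 -0.04" --pt "0 0 -0.012" --pt "0 0 -0.012" --pt "0 0 -0.012" --pt "0 0 -0.012" --pt "0 0 -0.012" --pt "0 0 -0.01" --pt "0 0 -0.006" --pt "0 0 0" --twist '[0,0,0,0,0,0,0,0,0,0,0]' --hand '[0.03,0.03,0.03,0.03,0.03,0.03,0.03,0.03,0.03,0.03,0.03]'

```text
time_s: 23.9
ee_pos: [0.465, -0.4096, 0.0789]
orientation: [0.001, 0.719, 0.695, -0.001]
contact_force: [0.7, -5.5, -1.2]
grip_width: 0.483
grip_force: 30.0
```

Run:
```python
from h import *
prof((.535,.565))
```

```text
side 410
  y-0.462 z 0.037 0.040 0.041
  y-0.447 z 0.039 0.054 0.193
  y-0.432 z 0.060 0.070 0.193
  y-0.417 z 0.081 0.138 0.193
top 128
  y-0.447 z 0.044 0.046 0.058
  y-0.402 z 0.105 0.433 0.440
  y-0.387 z 0.134 0.139 0.142
  y-0.372 z 0.145 0.156 0.162
  y-0.357 z 0.156 0.164 0.172
  y-0.342 z 0.146 0.155 0.164
```

Tilted to 52°. I'll back off, rise over the rail, square up the yaw, and move above the bar with the bar set off-centre in the notch so the inner finger fits.

Request:
carry_out --pt "0 -0.02 0" --pt "0 0 0.045" --pt "0 0 0.055" --pt "0 0 0.055" --pt "0 0.04 0.01" --pt "0 0.055 0" --pt "-0.004 0.055 0" --pt "-0.004 0.042 0" --pt "0 0 0" --pt "0 0 0" --twist '[0,0,0,0,0.017,0.017,0,0,0,0]' --hand '[0.03,0.03,0.03,0.03,0.03,0.03,0.03,0.03,0.03,0.03]'

```text
time_s: 25.25
ee_pos: [0.457, -0.2373, 0.2439]
orientation: [-0.0, 0.707, 0.707, -0.0]
contact_force: [-0.2, -0.7, -3.1]
grip_width: 0.483
grip_force: 30.0
```

Run:
```python
from h import *
s=get_state();print(s["ee_pos"],s["contact_force"])
prof((.535,.56),y=(-.33,-.13),zmin=.16)
for n in("side","top"):
    p,d=read_camera(n);P=cloud(n,d);cv2.imwrite(f"pics/y_{n}.png",p)
    c=p.astype(int)
    for lo,hi in((-.295,-.255),(-.20,-.16)):
        m=(P[...,1]>lo)&(P[...,1]<hi)&(P[...,2]>.17)&(P[...,2]<.30)&(c[...,2]-c[...,0]>20)
        x=np.sort(P[...,0][m]);h=np.histogram(x,np.arange(.41,.59,.008));print(n,lo,h[0].tolist(), x[[3,-4]] if len(x)>8 else x)
```

```text
[ 0.45701922 -0.23725415  0.24386759] [-0.24672903 -0.66723526 -3.06057085]
side 483
  y-0.277 z 0.204 0.213 0.358
  y-0.262 z 0.217 0.231 0.358
  y-0.247 z 0.238 0.251 0.357
  y-0.232 z 0.259 0.265 0.357
top 138
  y-0.262 z 0.352 0.355 0.361
  y-0.247 z 0.352 0.354 0.361
  y-0.232 z 0.353 0.357 0.362
  y-0.202 z 0.309 0.319 0.324
  y-0.187 z 0.323 0.331 0.339
  y-0.172 z 0.312 0.323 0.333
  y-0.157 z 0.314 0.318 0.322
side -0.295 [0, 0, 1, 236, 97, 105, 95, 99, 26, 0, 0, 0, 0, 10, 207, 88, 82, 85, 80, 20, 0, 0] [0.43408216 0.56394426]
side -0.2 [0, 0, 0, 0, 0, 0, 0, 0, 0, 0, 0, 0, 0, 0, 0, 0, 0, 0, 0, 0, 0, 0] []
top -0.295 [0, 0, 0, 0, 0, 0, 0, 0, 0, 0, 0, 0, 0, 0, 13, 10, 0, 0, 0, 0, 0, 0] [0.52483728 0.53306919]
top -0.2 [0, 0, 0, 2, 0, 0, 0, 0, 0, 0, 0, 0, 0, 0, 0, 0, 0, 0, 0, 0, 0, 0] [0.43611881 0.43618168]
```

Request:
carry_out --pt "0.002 0 -0.03" --pt "0 0 -0.02" --pt "0 0 -0.02" --pt "0 0 -0.02" --pt "0 0 -0.01" --pt "0 0 0" --twist '[0,0,0,0,0,0]' --hand '[0.03,0.03,0.03,0.03,0.03,0.03]'

```text
time_s: 26.2
ee_pos: [0.4585, -0.2367, 0.1433]
orientation: [-0.001, 0.707, 0.707, -0.0]
contact_force: [0.1, 0.6, -3.7]
grip_width: 0.479
grip_force: 30.0
```

Legs are astride the bar without contact. Lowering to contact.

Request:
carry_out --pt "0 0 -0.006" --pt "0 0 -0.004" --pt "0 0 -0.003" --pt "0 0 0" --twist '[0,0,0,0]' --hand '[0.03,0.03,0.03,0.03]'

```text
time_s: 26.7
ee_pos: [0.4589, -0.2365, 0.1309]
orientation: [-0.0, 0.707, 0.707, -0.0]
contact_force: [-0.1, -0.5, -2.5]
grip_width: 0.477
grip_force: 30.0
```

Request:
carry_out --pt "0 0 -0.003" --pt "0 0 -0.003" --pt "0 0 0" --twist '[0,0,0]' --hand '[0.03,0.03,0.03]'

```text
time_s: 27.08
ee_pos: [0.4588, -0.2364, 0.1247]
orientation: [-0.0, 0.707, 0.707, -0.0]
contact_force: [-0.2, 0.1, -2.8]
grip_width: 0.482
grip_force: 30.0
```

Request:
carry_out --pt "0 0 -0.003" --pt "0 0 0" --pt "0 0 -0.003" --pt "0 0 0" --twist '[0,0,0,0]' --hand '[0.03,0.03,0.03,0.03]'

```text
time_s: 27.58
ee_pos: [0.4599, -0.2369, 0.1196]
orientation: [0.001, 0.707, 0.707, 0.001]
contact_force: [3.8, -0.1, -1.3]
grip_width: 0.485
grip_force: 30.0
```

Contact on the bevel (it is being nudged toward +x). Release gently, then rise.

Request:
carry_out --pt "0 0 0" --pt "0 0 0" --pt "0 0 0.006" --pt "0 0 0.01" --pt "0 0 0.015" --pt "0 0 0.02" --pt "0 0 0.03" --pt "0 0 0.04" --pt "0 0 0.05" --pt "0 0 0.03" --twist '[0,0,0,0,0,0,0,0,0,0]' --hand '[0.048,0.048,0.048,0.048,0.048,0.048,0.048,0.06,0.08,0.08]'

```text
time_s: 28.82
ee_pos: [0.4595, -0.2368, 0.3243]
orientation: [0.002, 0.707, 0.707, 0.0]
contact_force: [0.6, 0.0, 0.1]
grip_width: 0.807
grip_force: 0.0
```

Run:
```python
from h import *
rep((.40,.62),(-.31,-.10),.16,.225,"bridge")
p,d=shot("side","x"); cv2.imwrite("pics/s5.png",cv2.resize(p[130:384,230:512],None,fx=2.1,fy=2.1))
```

```text
top bridge 511 z [0.1711 0.1944 0.2074] rect [ 503.3 -199.4] [135.5  33.7] 3.8 circ [ 503.3 -200.2] 68.1
side bridge 1515 z [0.1646 0.1895 0.2049] rect [ 499.8 -201. ] [132.1  33.9] 3.8 circ [ 500.3 -202. ] 67.2
```

View pics/s5.png

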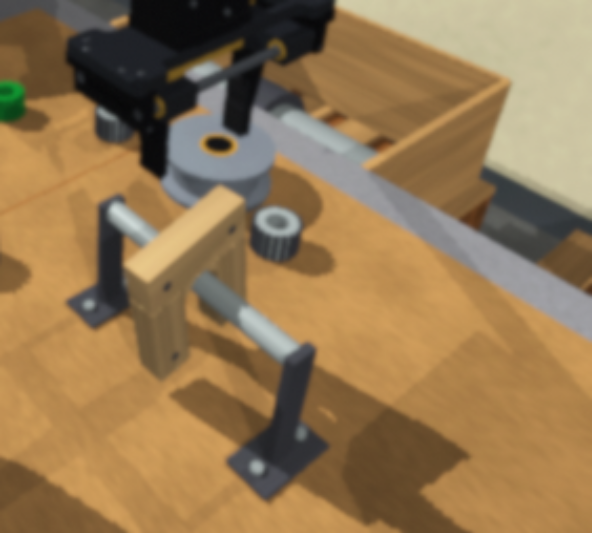

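The picture shows the cradle hanging upright on the bar at about (190,280), slightly askew. I'll measure its roll, then take it by its top.

Run:
```python
from h import *
for n in("top","side"):
    p,d=read_camera(n);P=cloud(n,d).reshape(-1,3)
    m=(P[:,0]>.43)&(P[:,0]<.57)&(P[:,1]>-.235)&(P[:,1]<-.165)&(P[:,2]>.16)&(P[:,2]<.225);Q=P[m]
    # top face: highest z per x bin
    for a in np.arange(.43,.575,.02):
        q=Q[(Q[:,0]>=a)&(Q[:,0]<a+.02)]
        if len(q)>5: 
            t=q[q[:,2]>np.percentile(q[:,2],90)-.006]
            print(n,round(a+.01,3),"ztop",np.median(t[:,2]).round(4),"y",t[:,1].min().round(4),t[:,1].max().round(4))
```

```text
top 0.44 ztop 0.1883 y -0.2172 -0.1869
top 0.46 ztop 0.1903 y -0.2169 -0.1867
top 0.48 ztop 0.1945 y -0.2165 -0.1841
top 0.5 ztop 0.1989 y -0.2157 -0.1833
top 0.52 ztop 0.2006 y -0.2118 -0.1812
top 0.54 ztop 0.2061 y -0.2116 -0.1816
top 0.56 ztop 0.2072 y -0.2116 -0.1802
side 0.44 ztop 0.1856 y -0.2211 -0.1882
side 0.46 ztop 0.189 y -0.2195 -0.1877
side 0.48 ztop 0.1923 y -0.2191 -0.1857
side 0.5 ztop 0.1962 y -0.2174 -0.1847
side 0.52 ztop 0.1994 y -0.2156 -0.1818
side 0.54 ztop 0.2031 y -0.2142 -0.1818
side 0.56 ztop 0.2057 y -0.2133 -0.1813
```

Request:
carry_out --pt "0.0048 0.004 0" --pt "0.0048 0.004 0" --pt "0.0048 0.004 0" --pt "0.0048 0.004 0" --pt "0.0048 0.004 0" --pt "0.0048 0.004 0" --pt "0.0048 0.004 0" --pt "0.0048 0.004 0" --pt "0.0046 0.004 0" --pt "0 0 -0.04" --pt "0 0 -0.04" --pt "0 0 0" --twist '[-0.167,-0.167,-0.167,-0.167,-0.167,-0.167,-0.167,-0.167,-0.167,0,0,0]' --hand '[0.06,0.06,0.06,0.06,0.06,0.06,0.06,0.06,0.06,0.06,0.06,0.06]'

```text
time_s: 30.58
ee_pos: [0.4989, -0.1988, 0.2346]
orientation: [-0.003, 0.999, 0.034, -0.005]
contact_force: [-0.8, 0.3, 0.6]
grip_width: 0.691
grip_force: 0.0
```

Request:
carry_out --pt "0.003 -0.0015 -0.035" --pt "0 0 -0.025" --pt "0 0 0" --pt "0 0 0" --pt "0 0 0" --pt "0 0 0" --pt "0 0 0" --pt "0 0 0" --twist '[0,0,0,0,0,0,0,0]' --hand '[0.06,0.06,0.06,0.02,0.02,0.02,0.02,0.02]'

```text
time_s: 31.58
ee_pos: [0.5053, -0.2021, 0.1808]
orientation: [0.0, 0.999, 0.034, 0.0]
contact_force: [-1.6, 1.1, 5.6]
grip_width: 0.362
grip_force: 29.9
```

Request:
carry_out --pt "0 0 0.01" --pt "0 0 0.03" --pt "0 0 0.04" --pt "0 0 0.04" --pt "0 0 0.03" --pt "0 0 0" --twist '[0,0,0,0,0,0]' --hand '[0.02,0.02,0.02,0.02,0.02,0.02]'

```text
time_s: 32.33
ee_pos: [0.506, -0.2028, 0.3326]
orientation: [0.001, 0.999, 0.034, 0.002]
contact_force: [0.7, 0.0, -3.0]
grip_width: 0.361
grip_force: 29.9
```

Request:
carry_out --pt "-0.03 0 0" --pt "-0.05 0 0" --pt "-0.051 0 0" --pt "0 0 -0.04" --pt "0 0 -0.05" --pt "0 0 -0.05" --pt "0 0 -0.02" --pt "0 0 0" --twist '[-0.033,-0.034,0,0,0,0,0,0]' --hand '[0.02,0.02,0.02,0.02,0.02,0.02,0.02,0.02]'

```text
time_s: 33.33
ee_pos: [0.3715, -0.2002, 0.1662]
orientation: [-0.002, 1.0, 0.0, -0.003]
contact_force: [-0.1, -0.8, -3.1]
grip_width: 0.364
grip_force: 30.0
```

```bash
cat >> h.py <<'E'
def topface(x,y,zlo,zhi):
    for n in("top","side"):
        p,d=read_camera(n);P=cloud(n,d).reshape(-1,3);c=p.reshape(-1,3).astype(int)
        m=(P[:,0]>x[0])&(P[:,0]<x[1])&(P[:,1]>y[0])&(P[:,1]<y[1])&(P[:,2]>zlo)&(P[:,2]<zhi)&(c[:,2]-c[:,0]>20);Q=P[m]
        o=[]
        for a in np.arange(x[0],x[1],.015):
            q=Q[(Q[:,0]>=a)&(Q[:,0]<a+.015)]
            if len(q)>5:
                t=q[q[:,2]>np.percentile(q[:,2],90)-.006]
                o.append((a+.0075,np.median(t[:,2]),t[:,1].min(),t[:,1].max()))
        print(n,*[np.round(k,4).tolist() for k in o],"x",Q[:,0].min().round(4) if len(Q) else "",Q[:,0].max().round(4) if len(Q) else "")
E
python3 - <<'E'
from h import *
topface((.28,.48),(-.26,-.15),.12,.2)
E
```

```text
top [0.3025, 0.1774, -0.2136, -0.1883] [0.3175, 0.1805, -0.2132, -0.1942] [0.3325, 0.1823, -0.213, -0.2038] [0.4075, 0.1901, -0.2099, -0.1838] [0.4225, 0.1896, -0.2132, -0.1837] [0.4375, 0.1648, -0.2059, -0.1831] x 0.3017 0.4379
side [0.3025, 0.1772, -0.2177, -0.186] [0.3175, 0.1785, -0.2179, -0.1862] [0.3325, 0.1801, -0.2186, -0.1854] [0.3475, 0.1819, -0.2184, -0.1857] [0.3625, 0.1834, -0.2202, -0.1759] [0.3775, 0.1708, -0.2266, -0.2246] [0.3925, 0.1436, -0.2176, -0.2156] [0.4075, 0.123, -0.2178, -0.2158] [0.4225, 0.1232, -0.218, -0.2157] [0.4375, 0.124, -0.2176, -0.2165] x 0.3012 0.4367
```

Request:
carry_out --pt "0 0 -0.014" --pt "0 0 -0.004" --pt "0 0 -0.004" --pt "0 0 -0.002" --pt "0 0 0" --twist '[0,0,0,0,0]' --hand '[0.02,0.02,0.02,0.02,0.02]'

```text
time_s: 34.05
ee_pos: [0.3771, -0.2031, 0.1494]
orientation: [0.001, 1.0, 0.0, 0.004]
contact_force: [2.7, 2.9, 10.2]
grip_width: 0.365
grip_force: 30.1
```

Request:
carry_out --pt "0 0 -0.003" --pt "0 0 0" --pt "0 0 0" --twist '[0,0,0]' --hand '[0.02,0.02,0.02]'

```text
time_s: 34.42
ee_pos: [0.3791, -0.204, 0.1484]
orientation: [0.002, 1.0, 0.0, 0.006]
contact_force: [5.6, 4.4, 17.7]
grip_width: 0.364
grip_force: 30.1
```

Run:
```python
from h import *
topface((.28,.48),(-.26,-.15),.12,.2)
```

```text
top [0.3175, 0.163, -0.217, -0.1947] [0.3325, 0.1638, -0.2166, -0.2048] [0.4225, 0.1709, -0.2107, -0.1883] [0.4375, 0.1695, -0.2178, -0.1876] x 0.3106 0.4409
side [0.3025, 0.1581, -0.2196, -0.1889] [0.3175, 0.1602, -0.2202, -0.1887] [0.3325, 0.1614, -0.2208, -0.1884] [0.3475, 0.1626, -0.2211, -0.1887] [0.3625, 0.1639, -0.2234, -0.1756] [0.3775, 0.1647, -0.2165, -0.1824] [0.3925, 0.1312, -0.2277, -0.2188] x 0.3075 0.3951
```

Request:
carry_out --pt "0 0 0.003" --pt "0 0 0.002" --pt "0 0 0" --pt "0 0 0" --pt "0 0 0" --pt "0 0 0" --pt "0 0 0" --twist '[0,0,0,0,0,0,0]' --hand '[0.02,0.02,0.02,0.06,0.06,0.06,0.06]'

```text
time_s: 35.4
ee_pos: [0.3737, -0.202, 0.1477]
orientation: [-0.0, 1.0, 0.0, -0.0]
contact_force: [-1.1, -0.4, 0.4]
grip_width: 0.667
grip_force: 0.0
```

Request:
carry_out --pt "0 0 0.03" --pt "0 0 0.05" --pt "0 0 0" --twist '[0,0,0]' --hand '[0.06,0.06,0.06]'

```text
time_s: 35.78
ee_pos: [0.3761, -0.2037, 0.2323]
orientation: [0.003, 1.0, 0.0, 0.003]
contact_force: [-0.4, 0.1, 0.4]
grip_width: 0.694
grip_force: 0.0
```

Run:
```python
from h import *
topface((.28,.48),(-.26,-.15),.12,.2)
rep((.28,.48),(-.26,-.15),.15,.18,"top")
p,d=shot("side","x"); cv2.imwrite("pics/s6.png",cv2.resize(p[130:384,160:442],None,fx=2.1,fy=2.1))
```

```text
top [0.4225, 0.1623, -0.2126, -0.1826] [0.4375, 0.1631, -0.2129, -0.1838] [0.4525, 0.1676, -0.2093, -0.1953] x 0.4174 0.4473
side [0.3175, 0.1597, -0.2168, -0.1829] [0.3325, 0.1602, -0.2165, -0.1839] [0.3475, 0.1602, -0.2168, -0.1845] [0.3625, 0.1602, -0.2168, -0.1839] [0.3775, 0.1601, -0.2175, -0.1837] [0.3925, 0.16, -0.217, -0.1844] [0.4075, 0.1598, -0.2166, -0.1844] [0.4225, 0.1599, -0.2164, -0.1898] [0.4375, 0.16, -0.2165, -0.187] [0.4525, 0.1588, -0.216, -0.1872] x 0.3158 0.4463
top top 99 z [0.1548 0.1611 0.1661] rect [ 431.9 -198.6] [28.7 31.9] 0.2 circ [ 432.  -198.1] 20.7
side top 1141 z [0.1523 0.1598 0.1614] rect [ 381.7 -200.4] [ 33.6 130.7] 89.9 circ [ 381.5 -200.5] 66.5
```

View pics/s6.png

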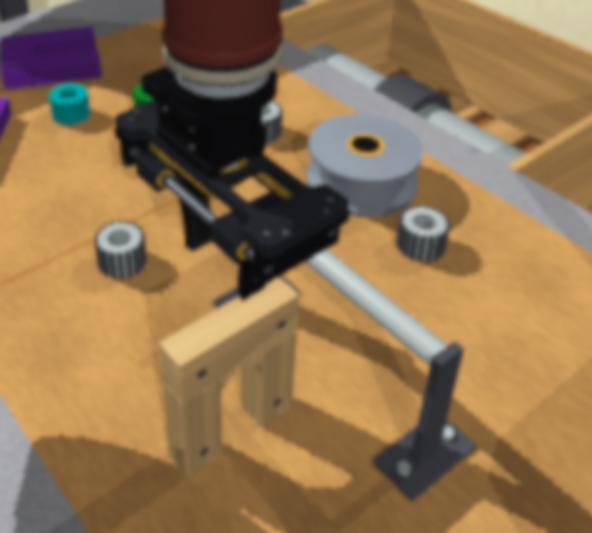

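The cradle stands free and level on both feet (top z 0.160 all along, at about (230,370)), with the gripper clear above. Retaking it by its top centre.

Request:
carry_out --pt "0.006 0.0025 -0.035" --pt "0 0 -0.035" --pt "0 0 -0.02" --pt "0 0 0" --pt "0 0 0" --pt "0 0 0" --pt "0 0 0" --pt "0 0 0" --twist '[0,0,0,0,0,0,0,0]' --hand '[0.06,0.06,0.06,0.02,0.02,0.02,0.02,0.02]'

```text
time_s: 37.02
ee_pos: [0.3806, -0.2, 0.139]
orientation: [0.001, 1.0, 0.0, 0.001]
contact_force: [0.4, 0.8, 4.1]
grip_width: 0.366
grip_force: 30.0
```

Request:
carry_out --pt "0 0 0.01" --pt "0 0 0.04" --pt "0 0 0.05" --pt "0 0 0.05" --pt "0 0 0.03" --pt "0 0 0" --twist '[0,0,0,0,0,0]' --hand '[0.02,0.02,0.02,0.02,0.02,0.02]'

```text
time_s: 37.78
ee_pos: [0.3808, -0.2003, 0.3205]
orientation: [0.002, 1.0, 0.0, 0.002]
contact_force: [-0.2, 0.0, -3.2]
grip_width: 0.369
grip_force: 30.0
```

Run:
```python
from h import *
s=get_state();print(s["ee_pos"],s["contact_force"])
topface((.29,.49),(-.26,-.15),.28,.36)
P=0
for n in("side",):
    p,d=read_camera(n);P=cloud(n,d).reshape(-1,3);c=p.reshape(-1,3).astype(int)
    for lo,hi in((.19,.215),(.215,.25)):
        m=(P[:,2]>lo)&(P[:,2]<hi)&(P[:,1]>-.235)&(P[:,1]<-.205)&(P[:,0]>.28)&(P[:,0]<.49)&(c[:,2]-c[:,0]>20)
        print(np.histogram(P[m,0],np.arange(.30,.47,.004))[0].tolist())
```

```text
[ 0.38083666 -0.20027327  0.32049775] [-0.16994086  0.00764601 -3.1745561 ]
top [0.3125, 0.3426, -0.2034, -0.193] [0.3275, 0.3428, -0.2155, -0.1957] [0.3425, 0.3411, -0.2154, -0.2072] [0.4175, 0.341, -0.2148, -0.1861] [0.4325, 0.3417, -0.2145, -0.186] [0.4475, 0.3417, -0.2136, -0.1848] x 0.3196 0.4484
side [0.3125, 0.3377, -0.2164, -0.1854] [0.3275, 0.3391, -0.2176, -0.1835] [0.3425, 0.3392, -0.2168, -0.1846] [0.3575, 0.3392, -0.2168, -0.1841] [0.3725, 0.3392, -0.2166, -0.1722] [0.3875, 0.3392, -0.2025, -0.1834] [0.4025, 0.3121, -0.2168, -0.2145] [0.4175, 0.3092, -0.2178, -0.2143] [0.4325, 0.309, -0.2171, -0.214] [0.4475, 0.3096, -0.2173, -0.2145] x 0.3156 0.446
[0, 0, 0, 29, 28, 23, 19, 20, 17, 13, 21, 21, 20, 21, 1, 0, 0, 0, 0, 0, 0, 0, 0, 0, 0, 27, 27, 18, 19, 16, 13, 14, 19, 15, 18, 17, 1, 0, 0, 0, 0, 0]
[0, 0, 0, 48, 41, 29, 30, 30, 34, 33, 29, 29, 30, 27, 7, 0, 0, 0, 0, 0, 0, 0, 0, 0, 0, 43, 41, 29, 26, 22, 27, 23, 26, 26, 26, 16, 1, 0, 0, 0, 0, 0]
```

Request:
carry_out --pt "0.03 -0.003 0" --pt "0.05 -0.0035 0" --pt "0.047 0 0" --pt "0 0 -0.02" --pt "0 0 -0.04" --pt "0 0 -0.04" --pt "0 0 -0.025" --pt "0 0 -0.01" --pt "0 0 0" --twist '[0,0,0,0,0,0,0,0,0]' --hand '[0.02,0.02,0.02,0.02,0.02,0.02,0.02,0.02,0.02]'

```text
time_s: 39.05
ee_pos: [0.5058, -0.2057, 0.1817]
orientation: [-0.001, 1.0, 0.0, -0.001]
contact_force: [0.4, 0.1, -2.7]
grip_width: 0.365
grip_force: 30.0
```

Request:
carry_out --pt "0.002 0 -0.002" --pt "0 0 -0.003" --pt "0 0 -0.001" --pt "0 0 0" --twist '[0,0,0,0]' --hand '[0.02,0.02,0.02,0.02]'

```text
time_s: 39.55
ee_pos: [0.5091, -0.2061, 0.1772]
orientation: [0.0, 1.0, 0.0, 0.0]
contact_force: [-0.6, -0.2, -3.2]
grip_width: 0.366
grip_force: 30.0
```

Run:
```python
from h import *
topface((.42,.62),(-.26,-.15),.17,.22)
```

```text
top [0.4425, 0.2004, -0.2207, -0.1948] [0.4575, 0.1991, -0.221, -0.1959] [0.4725, 0.2, -0.2211, -0.2021] [0.5625, 0.2031, -0.209, -0.1935] [0.5775, 0.1998, -0.2126, -0.1908] x 0.4478 0.5743
side [0.4425, 0.1963, -0.2227, -0.1924] [0.4575, 0.1975, -0.2231, -0.1914] [0.4725, 0.1975, -0.2234, -0.1906] [0.4875, 0.1976, -0.2228, -0.191] [0.5025, 0.1984, -0.2247, -0.1783] [0.5175, 0.1985, -0.2352, -0.1906] [0.5325, 0.185, -0.2228, -0.2214] [0.5475, 0.1955, -0.2223, -0.2193] x 0.4438 0.5531
```

Request:
carry_out --pt "0 0 -0.002" --pt "0 0 -0.0015" --pt "0 0 0" --twist '[0,0,0]' --hand '[0.02,0.02,0.02]'

```text
time_s: 40.02
ee_pos: [0.5094, -0.2062, 0.1759]
orientation: [0.0, 1.0, 0.001, 0.001]
contact_force: [-4.6, 2.3, 8.5]
grip_width: 0.363
grip_force: 30.0
```

Request:
carry_out --pt "-0.0015 0 0" --pt "0 0 0.001" --pt "0 0 0" --pt "0 0 0" --pt "0 0 0" --pt "0 0 0" --pt "0 0 0" --pt "0 0 0" --twist '[0,0,0,0,0,0,0,0]' --hand '[0.02,0.02,0.02,0.05,0.05,0.05,0.05,0.05]'

```text
time_s: 41.02
ee_pos: [0.5074, -0.2061, 0.1744]
orientation: [-0.0, 1.0, 0.0, -0.0]
contact_force: [1.0, -0.3, 0.4]
grip_width: 0.568
grip_force: 0.0
```

Request:
carry_out --pt "0 0 0.02" --pt "0 0 0.05" --pt "0 0 0.05" --pt "0 0 0.05" --pt "-0.05 0 0.02" --pt "-0.05 0 0" --pt "-0.04 0 0" --pt "0 0 0" --twist '[0,0,0,0,0,0,0,0]' --hand '[0.05,0.05,0.05,0.05,0.05,0.05,0.05,0.05]'

```text
time_s: 42.02
ee_pos: [0.366, -0.2062, 0.3652]
orientation: [0.001, 1.0, -0.001, 0.001]
contact_force: [0.1, 1.3, 0.1]
grip_width: 0.575
grip_force: 0.0
```

Run:
```python
from h import *
topface((.42,.62),(-.26,-.15),.17,.22)
rep((.42,.62),(-.26,-.15),.19,.21,"top")
rep((.36,.5),(.0,.12),.03,.05,"gear")
p,d=shot("side","x"); cv2.imwrite("pics/s7.png",cv2.resize(p[130:384,160:442],None,fx=2.1,fy=2.1))
```

```text
top [0.4425, 0.1912, -0.2193, -0.1909] [0.4575, 0.2005, -0.2202, -0.1893] [0.4725, 0.1999, -0.2209, -0.1919] [0.4875, 0.2006, -0.2207, -0.1897] [0.5025, 0.1991, -0.2219, -0.1897] [0.5175, 0.1984, -0.2191, -0.1907] [0.5325, 0.198, -0.2198, -0.1902] [0.5475, 0.1983, -0.2196, -0.1901] [0.5625, 0.1967, -0.2199, -0.1901] [0.5775, 0.1957, -0.2206, -0.191] x 0.4481 0.578
side [0.4425, 0.1966, -0.2237, -0.1908] [0.4575, 0.1985, -0.2235, -0.19] [0.4725, 0.1982, -0.2232, -0.1911] [0.4875, 0.1973, -0.2229, -0.1913] [0.5025, 0.197, -0.2232, -0.1909] [0.5175, 0.1964, -0.2233, -0.1912] [0.5325, 0.1961, -0.2233, -0.1919] [0.5475, 0.1956, -0.2237, -0.1908] [0.5625, 0.195, -0.2237, -0.1906] [0.5775, 0.1947, -0.223, -0.1927] x 0.4453 0.5775
top top 425 z [0.1923 0.1979 0.204 ] rect [ 512.9 -205.9] [129.5  33.3] 0.0 circ [ 513.  -204.3] 65.3
side top 886 z [0.1919 0.1966 0.1991] rect [ 511.9 -207.3] [ 33.6 132.1] 89.9 circ [ 511.6 -207.5] 66.4
top gear 163 z [0.0347 0.0406 0.0467] rect [421.2  64.3] [54.9 54.9] 0.4 circ [420.8  65.3] 29.9
side gear 327 z [0.0313 0.0394 0.0417] rect [419.3  64.7] [61.5 58.2] 61.2 circ [419.5  64.2] 32.1
```

View pics/s7.png

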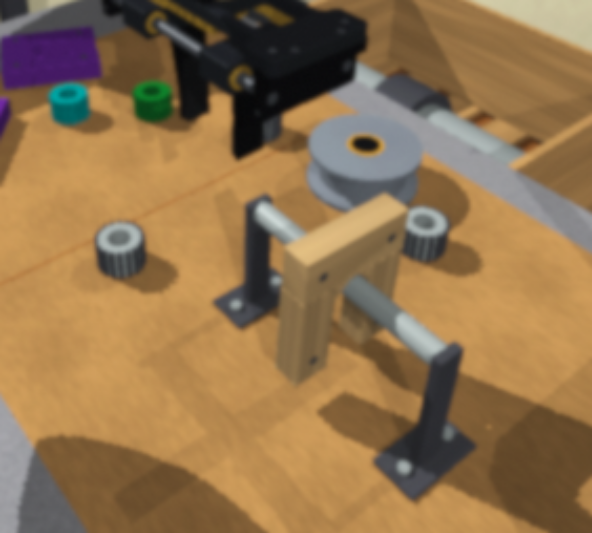

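The cradle hangs astride the bar with its top at 197 mm, which is fully home, and about 2° off level. It is square and midway between the posts (y −0.207). The gear stands at (0.42, 0.064), its top about 40 mm up, and the gripper is clear.

```bash
python3 -c "
from station import *
print(hand_in())"
```

```text
the job is handed in; nothing more can be done
None
```

The gear stands on the bench, and the cradle was stood upright on its feet, released, retaken by its top and hung fully home on the bar, about 2° off level; the job was handed in after about 42 s, and getting it upright took one failed lean (it slid flat by the post) and then swinging it upright on the bar first.

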